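# Vortex the middle-sized sample vial

### The arm

A 6-joint arm with a two-finger parallel gripper is mounted at the origin on the work surface. World frame = base frame: x ahead of the robot, y to its left, z up, the work surface at z = 0. Lengths are in m, angles in rad, forces in N, time in s.
With the tool pointing down it reaches from about 0.3 to 0.775 m from the base axis. Payload 14.6 kg.
Tool frame: the origin (TCP) lies midway between the tips of the shut fingers; the grasp point (between the pads) lies 19 mm behind it; z points along the fingers, y is the line along which they close (so a half turn about z gives the same grasp; the last joint's range is limited). The gripper opens to 94 mm and grips with 3 to 60 N. Pads are 16 mm wide; open, the fingers measure 119 mm over their backs; the gripper's body (75 mm by 177 mm) begins 78 mm behind the grasp point.
Start: joints at [1.146, 0.3, 1.521, -0, 1.321, -0.067], TCP at [0.193, 0.515, 0.205] pointing down, gripper open.
Joint ranges: [-3.03, 3.03], [-0.79, 2.21], [0.23, 2.52], [-1.04, 4.18], [0, 3.07], [-2.55, 2.55]. Speed limits (rad/s): [2.22, 2.22, 2.57, 3.14, 3.14, 3.14].

### API

Orientations are given as [roll, pitch, yaw] about the fixed x, y, z axes, in that order (R = Rz(yaw) Ry(pitch) Rx(roll)).
In Python, from rig import manip gives the robot as it stands. The module is installed in compiled form; this text tells all that it offers.
- The arm moves only by the tool move_arm, never from a script. Its argument "moves" is a list of rows, each a list of 6 numbers: the shift along the tool's x, y, z in cm, then the turn, a rotation vector about the tool's x, y, z in degrees. A call has 1 to 12 rows; each row is the pose to reach, as a shift and turn from the pose commanded when the call began, along the tool's axes at that moment; what a row does not reach only later rows make up. A row lasts 1/10 s, in which the tool goes at most 50 mm and 8.59 degrees, less where a joint would pass 70% of its speed; a pose out of reach is approached as far as the arm can. A call with a gripper value outside its range is refused whole. "claw" is the closure, from -1 (fully open) to 1 (shut), set as the call begins (left out, the last holds). The fingers move at their own pace and stop on an object; "force" is the grip in N (left out, the last holds). Time passes only in rows, so rows that repeat a pose let the fingers close. It gives the time, the measured TCP pose, the force, the opening and the grip force at its end, in the units of the state.
- manip.get_obs(): the state, without advancing time (a new reading comes with each control period).
- manip.grab_frame(name): name is "side" or "top" or "wrist"; returns the picture (480x640x3 uint8, red, green, blue); there is no depth.
- manip.camera_model(name): a dict with "camera_matrix" (3x3 intrinsics, pixels), "rvec" (rotation vector, rad) and "tvec" (3), from world to camera coordinates, as OpenCV has them. Camera axes: x right, y down, z forward; pixel columns grow to the right and rows downward; lengths in m; the calibration is good to about 2 mm. A picture is of the moment at which its call begins: read the wrist's pose just before it. camera_model takes no time and is no camera call; for the wrist camera it gives the pose at the moment of the call.
- manip.finish_job(): hands the job in; it is judged then, once.
The state is a dict: "time": time; "joints": joint angles; "joint_vel": joint speeds; "tau": joint torques, N m; "tcp_pos": TCP position; "ee_rot": TCP orientation; "wrist_force": force on the tool from outside, world axes, zero at the start; "moment": the same for the moment, N m; "finger_gap": opening from 0.0 (shut) to 1.0 (fully open); "finger_force": force on a finger pad.
Only numpy, scipy, OpenCV 4.12 (cv2) and the standard library are available. Lean on these libraries where they do the work, as an engineer would, in place of code of your own. Each camera call takes 0.05 s, during which the arm holds its last target. There are 200 camera calls.

### The job

Three amber glass vials of different heights stand in the white tray: take the one of middle height and, keeping it upright, press its base lightly down into the black rubber cup of the vortex mixer so that the cup sinks and the mixer runs for at least one second. Then stand the vial back in the tray, upright on its own, and let go. It is thin glass: pinch it with no more than 20 N, do not lean on the mixer, drop the vial or bang it down, and leave everything else where it is.

Things in the scene. Friction and masses are not known exactly. Their poses are not given: they have to be found in the camera images.
- vial_middle: the vial to mix: amber glass, paper label, black screw cap, middle height of the three: 27.5 mm across, 95 mm tall over the cap, straight glass up to 73 mm, then a shoulder and the cap (24 mm across, top 14 mm). 60 to 110 g. Origin: centre of its underside, z up its axis. Thin glass: cracks if a finger pinches with over 20 N or its base knocks the tray with over 25 N
- vial_short: look-alike, same diameter, label and cap, only 62 mm tall; leave it. Origin: centre of its underside
- vial_tall: look-alike, same diameter, label and cap, 130 mm tall; leave it. Origin: centre of its underside
- tray: low white plastic tray, 200 mm (its x) by 300 mm (its y), fixed; wall 4 mm thick and 20 mm high, inner floor 4 mm above the bench. Origin: centre of its underside. The three vials stand about 95 mm apart along its y axis, staggered by up to 70 mm along its x, in any order; a flat steel spatula lies along its -x side
- mixer: vortex mixer, fixed: white and grey housing 165 mm (its x) by 125 mm (its y) by 100 mm high, speed knob and rocker switch on the -x face, round black rubber cup standing on its top. Origin: centre of its underside
- cup_floor (a point): centre of the flat floor inside the mixer's black rubber cup, on the cup's axis, 128 mm above the bench with the cup up. The cup is 66 mm across outside; its inside is an open dish about 46 mm wide and 12 mm deep (rim 140 mm above the bench)
- mixer_head (a joint): how far the cup is pressed down, m: 0 is up (at rest), 0.008 its hard stop; it springs back by itself. It starts to sink at about 1.5 N and takes 0.6 N more per mm; the mixer runs from 0.003 (about 3.5 N) on; the stop is met at about 6.5 N. Over 15 N on the cup is too much
- spatula: flat steel spatula 148 mm long, 4 mm thick, lying in the tray; leave it. Origin: under its middle
- dish: shallow round glass dish, 100 mm across, 18 mm high, on the bench at the back; leave it. Origin: centre of its underside
- flask: glass conical flask, 84 mm across, 139 mm high, on the bench to the right; leave it. Origin: centre of its underside
- spray: clear spray bottle with white trigger head and blue collar, 84 mm across, 236 mm high, on the bench to the left; leave it. Origin: centre of its underside
- cap: blue screw cap, 40 mm across, 18 mm high, on the bench at the back; leave it. Origin: centre of its underside
There are look-alikes about, which are no part of the job. Leave any turquoise look-alike of the vial_short alone.

How it is judged:
On the way:
1. the middle vial, standing in the mixer's cup, holds the cup down 3 mm or more for one second, so that the mixer runs (value of joint mixer_head above 0.003 m and horizontal distance between vial_middle and cup_floor below 0.016 m and z of vial_middle in the frame of cup_floor below 0.006 m and angle between vial_middle's own z axis and vertical below 0.2 rad and contact force between vial_middle and mixer above 1.5 N), for 1 s.
At the end, for the whole second after the job is handed in: The middle vial stands by itself on the tray's floor (anywhere inside its walls, within 0.08 rad of upright, at rest), the mixer's cup is up again, and all the other things are within 30 mm of where they were, the other vials upright (x of vial_middle in the frame of tray between -0.096 and 0.096 m and y of vial_middle in the frame of tray between -0.146 and 0.146 m and z of vial_middle in the frame of tray between 0.002 and 0.008 m and angle between vial_middle's own z axis and vertical below 0.08 rad and linear speed of vial_middle below 0.02 m/s and value of joint mixer_head below 0.0015 m and distance of each of vial_short, vial_tall, spatula, dish, flask, spray, cap from where it was at the start of the episode below 0.03 m and angle between each of vial_short, vial_tall's own z axis and vertical below 0.2 rad); the robot touches nothing.
It fails at once if the fingers pinch the middle vial with clearly more than 20 N each (44 N summed over both fingers) (contact force between the fingers and vial_middle above 44 N).
It fails at once if the mixer is leaned on: more than 15 N between the vial and the mixer, or between the gripper or arm and the mixer (contact force between any of vial_middle, the fingers, the arm and mixer above 15 N).
It fails at once if the middle vial is banged on the tray with more than 25 N, or dropped: falls free of the fingers at over 0.4 m/s (a drop of about 8 mm) (contact force between vial_middle and tray above 25 N or (contact force between the fingers and vial_middle below 0.05 N and linear speed of vial_middle above 0.4 m/s)).
It fails at once if the middle vial is tipped more than 0.6 rad (angle between vial_middle's own z axis and vertical above 0.6 rad).
It fails at once if another thing is disturbed: moved more than 30 mm (distance of any of vial_short, vial_tall, spatula, dish, flask, spray, cap from where it was at the start of the episode above 0.03 m).
It also fails if it takes over 69 s, if anything falls off the work surface, if the arm or the gripper's body presses on something with over 40 N, if the wrist force passes 120 N, or if a joint passes its speed limit or range.

## Working session

There is one attempt and no reset: what is moved stays moved. The work goes in short steps, Python scripts to look and compute and a tool call to move; the robot and the scene stay as the last step left them, time stands still between calls to the robot, and variables do not carry over. Pictures are saved under pics/ and viewed, at most 10 in all, crops included, and the job is handed in when it is done.

Besides the shell and the picture viewer there is one more tool, called after "Call:" as name([rows], argument=value, ...), one row to a line, values as JSON. move_arm: Moves the arm, as the interface text tells. Its arguments: {"type":"object","properties":{"moves":{"type":"array","items":{"type":"array","items":{"type":"number"}}},"claw":{"type":"number"},"force":{"type":"number"}},"required":["moves"]}

```bash
mkdir -p pics
python3 - <<'E'
from rig import manip
import cv2,numpy as np
o=manip.get_obs();print(o)
for n in("top","side"):
    f=manip.grab_frame(n);cv2.imwrite(f"pics/{n}0.png",f[:,:,::-1]);m=manip.camera_model(n)
    R=cv2.Rodrigues(np.array(m["rvec"]))[0];print(n,m["camera_matrix"],-R.T@np.ravel(m["tvec"]),R)
E
```

```text
{'time': 0.0, 'joints': array([ 1.14638011e+00,  3.00449766e-01,  1.52156533e+00, -5.99352988e-06,
        1.32068584e+00, -6.65732138e-02]), 'joint_vel': array([ 6.57047147e-05,  5.13681427e-05, -1.28587681e-03, -9.96340092e-04,
       -7.41731226e-04, -1.27822103e-03]), 'tau': array([-1.59071191e-03, -5.31804907e+01, -3.52754045e+01,  7.08976854e-02,
        2.42051360e-02, -5.25964424e-05]), 'tcp_pos': array([0.19252631, 0.51493297, 0.20490469]), 'ee_rot': array([-3.14048645e+00, -6.79342799e-05,  2.78375110e+00]), 'wrist_force': array([-0.7561278 , -0.29036102,  0.55337333]), 'moment': array([-0.00665959, -0.00543056, -0.01147435]), 'finger_force': 0.0, 'finger_gap': 1.0006095668816826}
top [[443.04653639   0.         313.42049313]
 [  0.         443.04653639 239.78789152]
 [  0.           0.           1.        ]] [0.51810497 0.00225906 1.14771379] [[ 0.00332086 -0.99999359  0.00134207]
 [-0.99797821 -0.00339935 -0.06346609]
 [ 0.06347025 -0.0011286  -0.99798309]]
side [[453.6040671    0.         315.63561695]
 [  0.         453.6040671  241.30389702]
 [  0.           0.           1.        ]] [ 0.32537029 -0.79021706  0.7879098 ] [[ 0.95749472 -0.2884265   0.0037435 ]
 [-0.18018983 -0.60821292 -0.77305153]
 [ 0.22524539  0.73951822 -0.63433218]]
```

View pics/top0.png

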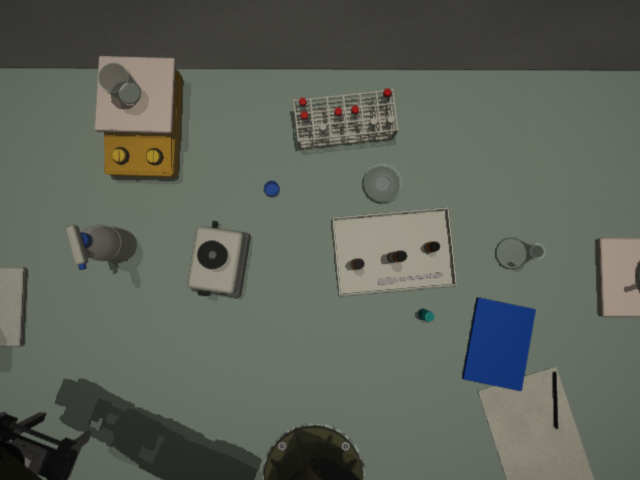

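View pics/side0.png

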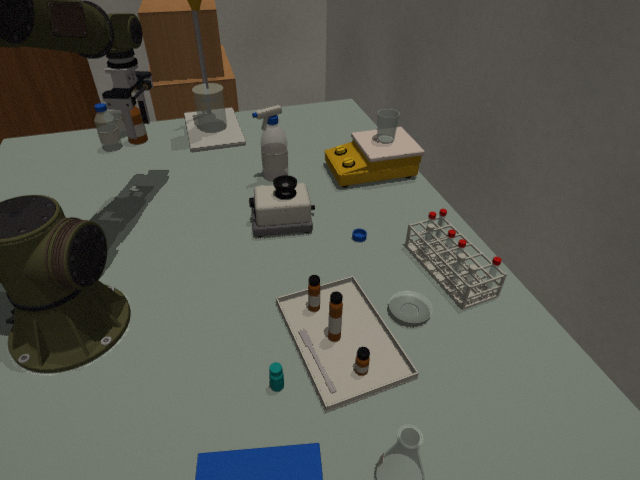

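The top view shows the tray at about (332–455, 210–295), with vials near (355,264), (397,256) and (432,246), and the mixer cup at (212,254). In the side view the caps are at (314,281), (336,298, tall) and (362,353, short). That makes the middle vial the one nearest the mixer.

```bash
cat > h.py <<'E'
import cv2,numpy as np
from rig import manip
def cam(n,m=None):
    m=m or manip.camera_model(n);R=cv2.Rodrigues(np.array(m["rvec"],float))[0];return np.array(m["camera_matrix"]),R,-R.T@np.ravel(m["tvec"])
def ray(c,uv):
    K,R,C=c;d=R.T@np.linalg.inv(K)@np.array([*uv,1.]);return C,d/np.linalg.norm(d)
def plane(c,uv,z):
    C,d=ray(c,uv);return C+d*(z-C[2])/d[2]
def tri(rs):
    A=sum(np.eye(3)-np.outer(d,d) for C,d in rs);b=sum((np.eye(3)-np.outer(d,d))@C for C,d in rs)
    p=np.linalg.solve(A,b);return p,[np.linalg.norm(np.cross(p-C,d)) for C,d in rs]
def blobs(f,box,thr,amin=15):
    x0,y0,x1,y1=box;g=f[y0:y1,x0:x1].max(2);m=(g<thr).astype(np.uint8)
    n,l,s,c=cv2.connectedComponentsWithStats(m)
    return [(np.round(c[i]+[x0,y0],1),s[i]+[x0,y0,0,0,0]) for i in range(1,n) if s[i,4]>=amin]
E
python3 - <<'E'
from h import *
t=cv2.imread("pics/top0.png")[:,:,::-1];s=cv2.imread("pics/side0.png")[:,:,::-1]
for n,f,bs in(("top",t,[(335,235,450,280),(190,230,240,275)]),("side",s,[(300,265,375,375),(265,170,305,205)])):
    for b in bs:
        for thr in(35,55):print(n,thr,blobs(f,b,thr))
a=cv2.resize(t[225:285,180:260],None,fx=5,fy=5,interpolation=0);b=cv2.resize(t[230:290,335:415],None,fx=5,fy=5,interpolation=0)
c=cv2.resize(s[165:225,250:330],None,fx=5,fy=5,interpolation=0);d=cv2.resize(s[265:325,290:370],None,fx=5,fy=5,interpolation=0)
cv2.imwrite("pics/crop1.png",np.vstack([np.hstack([a,b]),np.hstack([c,d])])[:,:,::-1])
E
```

```text
top 35 [(array([433.7, 246.3]), array([429, 242,  10,   9,  69])), (array([400.4, 255.7]), array([396, 252,  10,   9,  72])), (array([358., 264.]), array([354, 261,   9,   6,  21]))]
top 55 [(array([431.2, 246.9]), array([424, 242,  16,  11, 121])), (array([396.6, 256.5]), array([387, 251,  20,  11, 160])), (array([357.3, 263.9]), array([351, 259,  13,  10,  91]))]
top 35 [(array([211.9, 254.6]), array([199, 242,  27,  26, 479]))]
top 55 [(array([211.8, 254.6]), array([198, 241,  29,  28, 585]))]
side 35 [(array([313.9, 280.1]), array([309, 275,  11,  11, 100])), (array([335.9, 297.6]), array([331, 292,  11,  12, 116])), (array([362.9, 353.3]), array([357, 347,  12,  13, 126]))]
side 55 [(array([313.8, 280.5]), array([309, 275,  11,  12, 108])), (array([312.9, 292.1]), array([308, 289,  11,   7,  55])), (array([335.8, 297.9]), array([330, 292,  12,  13, 127])), (array([313., 308.]), array([308, 305,  12,   6,  37])), (array([334.2, 312.5]), array([330, 307,  11,  11,  83])), (array([333. , 336.8]), array([328, 333,  12,   8,  63])), (array([362.8, 353.6]), array([357, 347,  13,  14, 143])), (array([360.6, 364.1]), array([356, 361,  13,   6,  27]))]
side 35 [(array([284.7, 186.7]), array([273, 175,  24,  24, 412]))]
side 55 [(array([284.6, 186.6]), array([273, 175,  24,  24, 453]))]
```

View pics/crop1.png

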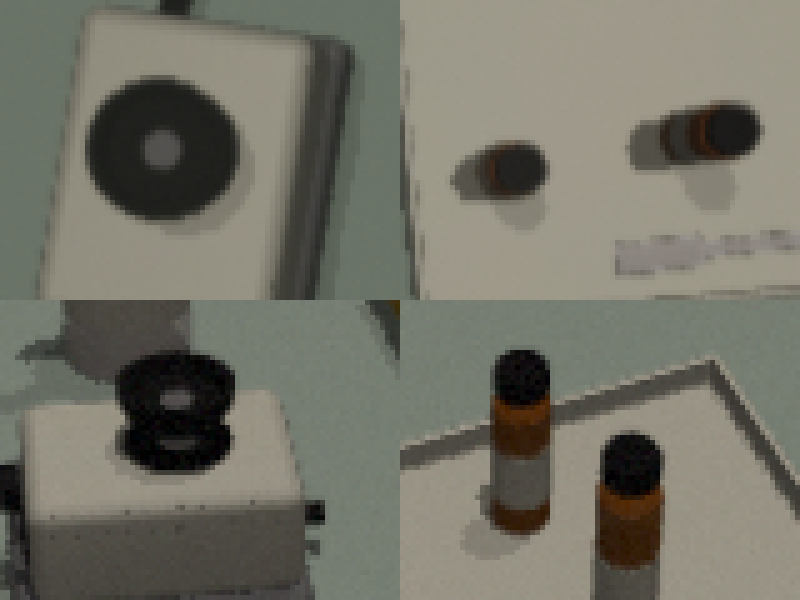

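The crop shows the cup's floor spot at top (212.3,254.9) / side (285.4,184.8). The middle vial's cap top is at about top (359,264) / side (314.3,278.5), and it stands upright with clear space around it.

Run:
```python
from h import *
T,S=cam("top"),cam("side")
np.set_printoptions(precision=4,suppress=True)
for n,a,b in(("cupfloor",(212.3,254.9),(285.4,184.8)),("cuprim",(212,254.6),(284.7,183)),("mid cap",(359,264),(314.3,278.5)),("tall cap",(401,255.7),(336.2,295.5)),("short",(434.2,246.3),(363.2,351))):
    print(n,*tri([ray(T,a),ray(S,b)]))
print("mid base side",plane(S,(313.3,310),.004), "mid cap at z=.099",plane(T,(359,264),.099),plane(S,(314.3,278.5),.099))
for uv in((332,221),(338,295),(455,286),(448,209)):print("tray",plane(T,uv,.02))
for uv in((197,228),(248,234),(240,293),(189,289)):print("mixer",plane(T,uv,.1))
```

```text
cupfloor [0.549  0.2332 0.1281] [np.float64(0.0017695766175864392), np.float64(0.0017695766175863925)]
cuprim [0.5484 0.2328 0.1341] [np.float64(0.0006171314873710582), np.float64(0.000617131487371179)]
mid cap [ 0.5292 -0.1073  0.0982] [np.float64(0.0014480694080393243), np.float64(0.0014480694080392152)]
tall cap [ 0.5476 -0.2     0.1322] [np.float64(0.0008138035472429009), np.float64(0.0008138035472429158)]
short [ 0.5729 -0.2949  0.065 ] [np.float64(0.0009169806522686237), np.float64(0.0009169806522689018)]
mid base side [ 0.5267 -0.1133  0.004 ] mid cap at z=.099 [ 0.5278 -0.1069  0.099 ] [ 0.5304 -0.1085  0.099 ]
tray [ 0.6381 -0.0464  0.02  ]
tray [ 0.45   -0.0617  0.02  ]
tray [ 0.4737 -0.3583  0.02  ]
tray [ 0.6701 -0.3437  0.02  ]
mixer [0.6118 0.2774 0.1   ]
mixer [0.598  0.1562 0.1   ]
mixer [0.4588 0.1733 0.1   ]
mixer [0.4678 0.2933 0.1   ]
```

Triangulated heights (98, 132 and 65 mm cap tops; floor spot 128 mm) agree with the text. The middle vial is at about (0.529, −0.107) and the cup at (0.549, 0.233). I'll move above the vial, with the fingers closing along world x.

Call:
move_arm([
  [-53,-46.5,-3,0,0,69.5],
  [-53,-46.5,-3,0,0,69.5],
  [-53,-46.5,-3,0,0,69.5],
  [-53,-46.5,-3,0,0,69.5],
  [-53,-46.5,-3,0,0,69.5],
  [-53,-46.5,-3,0,0,69.5],
  [-53,-46.5,-3,0,0,69.5],
  [-53,-46.5,-3,0,0,69.5],
  [-53,-46.5,-3,0,0,69.5],
  [-53,-46.5,-3,0,0,69.5],
  [-53,-46.5,-3,0,0,69.5],
  [-53,-46.5,-3,0,0,69.5],
], claw=-1, force=10)

```text
time: 1.3
tcp_pos: [0.4767, -0.0151, 0.231]
ee_rot: [3.142, -0.0, 1.571]
wrist_force: [0.6, 0.6, 0.4]
finger_gap: 1.0
finger_force: 0.0
```

Call:
move_arm([
  [-9,5,0,0,0,0],
  [-9,5,0,0,0,0],
  [-9,5,0,0,0,0],
  [-9,5,0,0,0,0],
  [-9,5,0,0,0,0],
])

```text
time: 1.8
tcp_pos: [0.5258, -0.1021, 0.2308]
ee_rot: [-3.141, -0.0, 1.571]
wrist_force: [-0.3, 0.1, -0.4]
finger_gap: 1.001
finger_force: 0.0
```

Run:
```python
from h import *
o=manip.get_obs();m=manip.camera_model("wrist");f=manip.grab_frame("wrist");cv2.imwrite("pics/w1.png",f[:,:,::-1])
c=cam("wrist",m);print(o["tcp_pos"],o["ee_rot"],c[2],c[1]);np.save("w1.npy",m,allow_pickle=True)
for p in((.529,-.107,.099),(.529,-.107,.004)):print(cv2.projectPoints(np.array(p),np.array(m["rvec"]),np.array(m["tvec"]),np.array(m["camera_matrix"]),None)[0])
```

```text
[ 0.52584259 -0.10209825  0.23080598] [-3.14112939e+00 -2.94659280e-04  1.57139347e+00] [ 0.52575926 -0.01872135  0.41185276] [[ 9.99998967e-01  6.58896359e-04 -1.27715369e-03]
 [ 9.91721207e-04 -9.59574151e-01  2.81454198e-01]
 [-1.04007453e-03 -2.81455174e-01 -9.59573813e-01]]
[[[316.36379863 231.90946179]]]
[[[315.4827358  206.17283468]]]
```

View pics/w1.png

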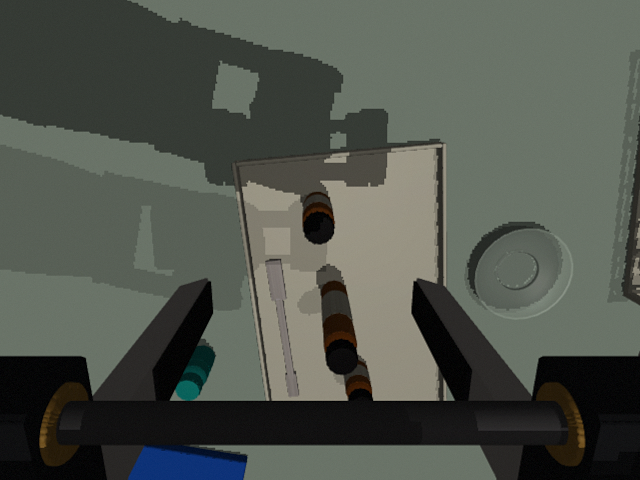

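The wrist view shows the middle vial's cap at about (319,230), with (316,232) predicted, so the estimate holds to within 2 mm. The tall one is at (340,355), clear of the gripper. I'm descending now.

Call:
move_arm([
  [-0.4,0.5,3,0,0,0],
  [-0.4,0.5,6,0,0,0],
  [-0.4,0.5,9,0,0,0],
  [-0.4,0.5,12,0,0,0],
  [-0.4,0.5,14,0,0,0],
  [-0.4,0.5,16,0,0,0],
  [-0.4,0.5,18,0,0,0],
  [-0.4,0.5,19.2,0,0,0],
  [-0.4,0.5,19.2,0,0,0],
  [-0.4,0.5,19.2,0,0,0],
])

```text
time: 2.85
tcp_pos: [0.5316, -0.1066, 0.0398]
ee_rot: [3.141, 0.0, 1.571]
wrist_force: [-0.1, -0.2, 0.0]
finger_gap: 0.997
finger_force: 0.0
```

Call:
move_arm([
  [0,0,0,0,0,0],
  [0,0,0,0,0,0],
  [0,0,0,0,0,0],
  [0,0,0,0,0,0],
  [0,0,0,0,0,0],
  [0,0,0,0,0,0],
  [0,0,0,0,0,0],
  [0,0,0,0,0,0],
  [0,0,0,0,0,0],
  [0,0,0,0,0,0],
], claw=1, force=10)

```text
time: 3.85
tcp_pos: [0.5312, -0.107, 0.0389]
ee_rot: [-3.142, -0.0, 1.571]
wrist_force: [0.8, -0.6, -1.3]
finger_gap: 0.292
finger_force: 10.0
```

The gap of 27.5 mm matches the vial, and the grip is 10 N. Lifting.

Call:
move_arm([
  [0,0,-0.5,0,0,0],
  [0,0,-1.5,0,0,0],
  [0,0,-3,0,0,0],
  [0,0,-5,0,0,0],
  [0,0,-7.5,0,0,0],
  [0,0,-10,0,0,0],
  [0,0,-12.5,0,0,0],
  [0,0,-15,0,0,0],
  [0,0,-17,0,0,0],
  [0,0,-18,0,0,0],
  [0,0,-18,0,0,0],
  [0,0,-18,0,0,0],
])

```text
time: 5.05
tcp_pos: [0.5309, -0.1069, 0.2182]
ee_rot: [-3.141, -0.0, 1.571]
wrist_force: [0.8, 0.7, -0.9]
finger_gap: 0.285
finger_force: 10.0
```

Run:
```python
from h import *
o=manip.get_obs();m=manip.camera_model("wrist");f=manip.grab_frame("wrist");s=manip.grab_frame("side")
cv2.imwrite("pics/w2.png",np.hstack([cv2.resize(f,(440,330)),s[150:480,150:510]])[:,:,::-1]);cv2.imwrite("pics/w2f.png",f[:,:,::-1]);cv2.imwrite("pics/s2f.png",s[:,:,::-1])
print(o["tcp_pos"],o["wrist_force"],o["finger_force"])
```

```text
[ 0.53092347 -0.1068596   0.21823022] [ 0.81120412  0.66255214 -0.89055102] 9.99504178762436
```

View pics/w2.png

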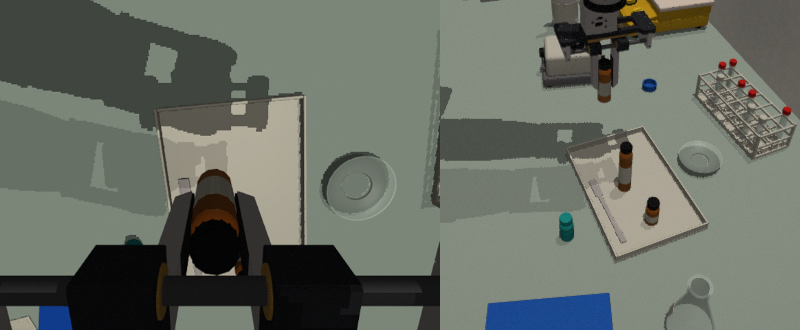

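The vial is lifted and held upright between the fingers, with the other vials undisturbed. Next I'm checking its offset in the grip.

Run:
```python
from h import *
c=cam("wrist");f=cv2.imread("pics/w2f.png");s=cv2.imread("pics/s2f.png")
print(blobs(f,(255,290,365,400),45,200)); 
for b in ((600-450+150-10,190,345,275),):print(blobs(s,(295,195,335,260),40,30))
for uv in((311,353),(316,353)):print(plane(c,uv,.278))
S=cam("side")
m=manip.camera_model("side")
for p in((.531,-.107,.183),(.531,-.107,.278)):print(cv2.projectPoints(np.array(p),np.array(m["rvec"]),np.array(m["tvec"]),np.array(m["camera_matrix"]),None)[0])
b=cv2.resize(s[195:260,280:350],None,fx=6,fy=6,interpolation=0);a=cv2.resize(f[230:425,250:390],(280,390));cv2.imwrite("pics/z2.png",np.hstack([b,a]))
```

```text
[(array([312.3, 349.3]), array([ 262,  290,  101,  110, 8022]))]
[(array([306.9, 198.6]), array([295, 195,  31,  11, 175])), (array([330.4, 197.7]), array([326, 195,   9,   7,  46])), (array([316.1, 215.4]), array([308, 205,  15,  31, 203]))]
[ 0.53047659 -0.09919308  0.278     ]
[ 0.53213002 -0.09919027  0.278     ]
[[[314.45562352 248.59458992]]]
[[[314.55871593 211.02601278]]]
```

View pics/z2.png

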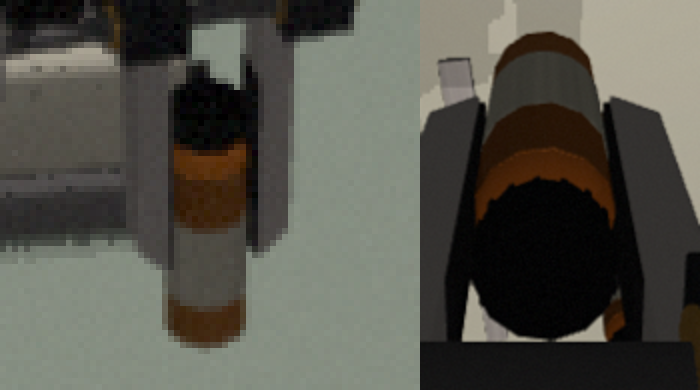

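Both views agree the vial is upright, and at most 3–5 mm off the TCP along y. I'm carrying it over the cup with its base about 40 mm above the rim.

Call:
move_arm([
  [1,0.1,0,0,0,0],
  [3,0.2,0,0,0,0],
  [6,0.3,0,0,0,0],
  [9.5,0.5,0,0,0,0],
  [13,0.7,0,0,0,0],
  [16.5,0.9,0,0,0,0],
  [20,1.1,0,0,0,0],
  [23.5,1.3,0,0,0,0],
  [27,1.5,0,0,0,0],
  [30,1.6,0,0,0,0],
  [32,1.7,0,0,0,0],
  [33.2,1.7,0,0,0,0],
])

```text
time: 6.35
tcp_pos: [0.5477, 0.227, 0.2182]
ee_rot: [-3.141, 0.0, 1.572]
wrist_force: [-1.0, -0.9, -0.2]
finger_gap: 0.293
finger_force: 10.0
```

Call:
move_arm([
  [0.6,0,0,0,0,0],
  [0.6,0,0.5,0,0,0],
  [0.6,0,1,0,0,0],
  [0.6,0,1.5,0,0,0],
  [0.6,0,2,0,0,0],
  [0.6,0,2.3,0,0,0],
  [0.6,0,2.5,0,0,0],
  [0.6,0,2.5,0,0,0],
  [0.6,0,2.5,0,0,0],
])

```text
time: 7.25
tcp_pos: [0.5483, 0.231, 0.1941]
ee_rot: [3.141, -0.0, 1.571]
wrist_force: [-0.2, 0.5, -2.0]
finger_gap: 0.287
finger_force: 10.0
```

Run:
```python
from h import *
o=manip.get_obs();f=manip.grab_frame("wrist");s=manip.grab_frame("side");t=manip.grab_frame("top")
print(o["tcp_pos"],o["wrist_force"])
k=dict(fx=4,fy=4,interpolation=0)
cv2.imwrite("pics/c3.png",np.hstack([cv2.resize(s[135:210,245:325],None,**k),cv2.resize(f[180:420,210:420],(262,300))])[:,:,::-1])
```

```text
[0.54829828 0.23104071 0.19410207] [-0.17024238  0.48389111 -2.04991341]
```

View pics/c3.png

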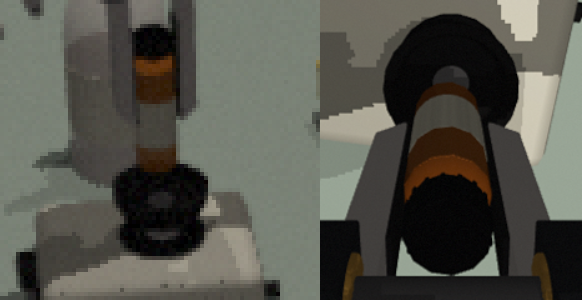

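The vial sits over the cup: in the side crop its axis is at x≈155 against the cup's 160, and in the wrist crop 448 against 451, so I'll shift about 1.5 mm in x. I'm going down close to contact, then slowly.

Call:
move_arm([
  [0,0.15,0.5,0,0,0],
  [0,0.15,1,0,0,0],
  [0,0.15,1.5,0,0,0],
  [0,0.15,2,0,0,0],
  [0,0.15,2.3,0,0,0],
  [0,0.15,2.5,0,0,0],
  [0,0.15,2.6,0,0,0],
  [0,0.15,2.6,0,0,0],
  [0,0.15,2.6,0,0,0],
])

```text
time: 8.3
tcp_pos: [0.5498, 0.2311, 0.1682]
ee_rot: [3.141, -0.0, 1.571]
wrist_force: [-0.4, 0.8, -0.2]
finger_gap: 0.293
finger_force: 10.0
```

Call:
move_arm([
  [0,0,0.1,0,0,0],
  [0,0,0.15,0,0,0],
  [0,0,0.2,0,0,0],
  [0,0,0.25,0,0,0],
  [0,0,0.3,0,0,0],
  [0,0,0.3,0,0,0],
  [0,0,0.3,0,0,0],
])

```text
time: 9.0
tcp_pos: [0.5497, 0.2311, 0.1649]
ee_rot: [-3.142, 0.0, 1.571]
wrist_force: [-0.0, -0.3, 0.3]
finger_gap: 0.29
finger_force: 10.0
```

Call:
move_arm([
  [0,0,0.05,0,0,0],
  [0,0,0.1,0,0,0],
  [0,0,0.15,0,0,0],
  [0,0,0.2,0,0,0],
  [0,0,0.2,0,0,0],
  [0,0,0.2,0,0,0],
])

```text
time: 9.6
tcp_pos: [0.5497, 0.231, 0.1629]
ee_rot: [-3.142, 0.0, 1.571]
wrist_force: [-0.1, -0.3, -0.4]
finger_gap: 0.291
finger_force: 10.0
```

Call:
move_arm([
  [0,0,0.05,0,0,0],
  [0,0,0.1,0,0,0],
  [0,0,0.15,0,0,0],
  [0,0,0.2,0,0,0],
  [0,0,0.2,0,0,0],
  [0,0,0.2,0,0,0],
])

```text
time: 10.2
tcp_pos: [0.5497, 0.2311, 0.161]
ee_rot: [3.142, -0.0, 1.571]
wrist_force: [-1.1, 0.2, 1.5]
finger_gap: 0.288
finger_force: 10.0
```

Call:
move_arm([
  [0,0,0.05,0,0,0],
  [0,0,0.1,0,0,0],
  [0,0,0.1,0,0,0],
  [0,0,0.1,0,0,0],
])

```text
time: 10.6
tcp_pos: [0.5498, 0.231, 0.16]
ee_rot: [3.142, -0.0, 1.571]
wrist_force: [-0.8, 0.5, 2.2]
finger_gap: 0.293
finger_force: 10.0
```

Run:
```python
from h import *
F=[]
for i in range(6):
    s=manip.grab_frame("side");o=manip.get_obs();F.append(o["wrist_force"])
print(np.mean(F,0),np.std(F,0),o["tcp_pos"]);cv2.imwrite("pics/s4.png",s[:,:,::-1])
s0=cv2.imread("pics/side0.png")
```

```text
[-0.5727789  -0.22036103  2.58047461] [0.62402043 0.3450191  0.39018139] [0.54976072 0.23105658 0.16000243]
```

The mean press is about 3.2 N (≈3 mm sunk), consistent with contact at TCP z≈0.163. I'll go 2 mm further and hold for more than a second.

Call:
move_arm([
  [0,0,0.05,0,0,0],
  [0,0,0.1,0,0,0],
  [0,0,0.15,0,0,0],
  [0,0,0.2,0,0,0],
  [0,0,0.2,0,0,0],
  [0,0,0.2,0,0,0],
  [0,0,0.2,0,0,0],
  [0,0,0.2,0,0,0],
])

```text
time: 11.7
tcp_pos: [0.5498, 0.2311, 0.158]
ee_rot: [3.141, -0.0, 1.571]
wrist_force: [-0.7, -1.1, 3.6]
finger_gap: 0.291
finger_force: 10.0
```

Run:
```python
from h import *
F=[]
for i in range(14):
    s=manip.grab_frame("side");o=manip.get_obs();F.append(o["wrist_force"])
print(np.mean(F,0),np.std(F,0),o["tcp_pos"],o["time"])
s0=cv2.imread("pics/side0.png")[:,:,::-1];k=dict(fx=5,fy=5,interpolation=0)
cv2.imwrite("pics/c5.png",np.hstack([cv2.resize(a[140:230,245:325],None,**k) for a in(s0,s)])[:,:,::-1])
```

```text
[-0.81786724 -0.09348142  3.64789351] [0.57124489 0.46560592 0.44853739] [0.54975541 0.23103875 0.15797238] 12.4
```

View pics/c5.png

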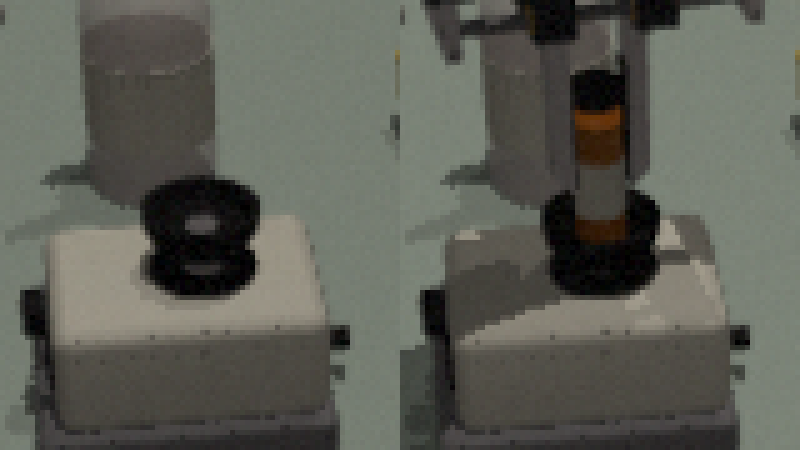

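The cup rim has moved down from row 178 to about 190 in the crop (≈2.4 px, about 5 mm), and the vial stands upright in it. The force rise of about 0.54 N/mm matches the spring. I'll hold a bit longer, then lift off.

Call:
move_arm([
  [0,0,0,0,0,0],
  [0,0,0.03,0,0,0],
  [0,0,0.03,0,0,0],
  [0,0,0.03,0,0,0],
  [0,0,0.03,0,0,0],
  [0,0,0.03,0,0,0],
  [0,0,0.03,0,0,0],
  [0,0,0.03,0,0,0],
  [0,0,0.03,0,0,0],
  [0,0,0.03,0,0,0],
  [0,0,0.03,0,0,0],
  [0,0,0.03,0,0,0],
])

```text
time: 13.6
tcp_pos: [0.5497, 0.2311, 0.1577]
ee_rot: [3.142, 0.0, 1.571]
wrist_force: [-0.8, 0.2, 4.2]
finger_gap: 0.291
finger_force: 10.0
```

Call:
move_arm([
  [0,0,-0.2,0,0,0],
  [0,0,-0.5,0,0,0],
  [0,0,-0.9,0,0,0],
  [0,0,-1.5,0,0,0],
  [0,0,-2.2,0,0,0],
  [0,0,-3,0,0,0],
  [0,0,-4,0,0,0],
  [0,0,-5,0,0,0],
  [0,0,-5.7,0,0,0],
  [0,0,-6,0,0,0],
  [0,0,-6,0,0,0],
])

```text
time: 14.7
tcp_pos: [0.5498, 0.2311, 0.218]
ee_rot: [3.141, -0.0, 1.571]
wrist_force: [-0.1, -0.4, -1.5]
finger_gap: 0.292
finger_force: 10.0
```

Call:
move_arm([
  [-1,-0.1,0,0,0,0],
  [-3,-0.2,0,0,0,0],
  [-6,-0.3,0,0,0,0],
  [-9.5,-0.5,0,0,0,0],
  [-13,-0.7,0,0,0,0],
  [-16.5,-0.9,0,0,0,0],
  [-20,-1.1,0,0,0,0],
  [-23.5,-1.3,0,0,0,0],
  [-27,-1.5,0,0,0,0],
  [-30,-1.7,0,0,0,0],
  [-32.5,-1.9,0,0,0,0],
  [-33.8,-1.9,0,0,0,0],
])

```text
time: 15.9
tcp_pos: [0.53, -0.1091, 0.2173]
ee_rot: [-3.141, 0.0, 1.569]
wrist_force: [-0.5, 0.1, -0.4]
finger_gap: 0.293
finger_force: 10.0
```

Call:
move_arm([
  [0,0,0.5,0,0,0],
  [0,0,2,0,0,0],
  [0,0,4,0,0,0],
  [0,0,6,0,0,0],
  [0,0,8,0,0,0],
  [0,0,10,0,0,0],
  [0,0,12,0,0,0],
  [0,0,14,0,0,0],
  [0,0,15.5,0,0,0],
  [0,0,16.5,0,0,0],
  [0,0,16.5,0,0,0],
  [0,0,16.5,0,0,0],
])

```text
time: 17.1
tcp_pos: [0.531, -0.1066, 0.053]
ee_rot: [3.141, 0.0, 1.571]
wrist_force: [-0.6, 0.5, -1.7]
finger_gap: 0.289
finger_force: 10.0
```

Now the last 14 mm down gently, in small steps.

Call:
move_arm([
  [0,0,0.2,0,0,0],
  [0,0,0.4,0,0,0],
  [0,0,0.6,0,0,0],
  [0,0,0.8,0,0,0],
  [0,0,1.0,0,0,0],
  [0,0,1.1,0,0,0],
  [0,0,1.2,0,0,0],
  [0,0,1.25,0,0,0],
  [0,0,1.3,0,0,0],
  [0,0,1.3,0,0,0],
  [0,0,1.3,0,0,0],
])

```text
time: 18.2
tcp_pos: [0.5308, -0.107, 0.0397]
ee_rot: [3.142, 0.0, 1.571]
wrist_force: [-0.2, 0.9, -0.3]
finger_gap: 0.289
finger_force: 10.0
```

Call:
move_arm([
  [0,0,0.02,0,0,0],
  [0,0,0.04,0,0,0],
  [0,0,0.06,0,0,0],
  [0,0,0.08,0,0,0],
  [0,0,0.08,0,0,0],
  [0,0,0.08,0,0,0],
])

```text
time: 18.8
tcp_pos: [0.5307, -0.107, 0.0389]
ee_rot: [3.142, 0.0, 1.571]
wrist_force: [-1.0, -0.4, 0.2]
finger_gap: 0.295
finger_force: 10.0
```

Run:
```python
from h import *
F=[]
for i in range(8):
    s=manip.grab_frame("side");o=manip.get_obs();F.append(o["wrist_force"])
print(np.mean(F,0),np.std(F,0),o["tcp_pos"],o["time"])
```

```text
[-0.76093293 -0.11184909  0.66405827] [0.51058166 0.2399596  0.41899508] [ 0.53075986 -0.10697958  0.03891228] 19.2
```

Contact is made (about 1.3 N on the floor). Releasing.

Call:
move_arm([
  [0,0,0,0,0,0],
  [0,0,0,0,0,0],
  [0,0,0,0,0,0],
  [0,0,0,0,0,0],
  [0,0,0,0,0,0],
  [0,0,0,0,0,0],
  [0,0,0,0,0,0],
  [0,0,0,0,0,0],
], claw=-0.3)

```text
time: 20.0
tcp_pos: [0.5308, -0.107, 0.0389]
ee_rot: [3.142, 0.0, 1.571]
wrist_force: [-0.3, 0.1, 0.2]
finger_gap: 0.65
finger_force: 0.0
```

Call:
move_arm([
  [0,0,-1,0,0,0],
  [0,0,-3,0,0,0],
  [0,0,-5.5,0,0,0],
  [0,0,-8,0,0,0],
  [0,0,-10.5,0,0,0],
  [0,0,-13,0,0,0],
  [0,0,-15.5,0,0,0],
  [0,0,-18,0,0,0],
  [0,0,-19,0,0,0],
  [0,0,-19,0,0,0],
  [0,0,-19,0,0,0],
])

```text
time: 21.1
tcp_pos: [0.5304, -0.1069, 0.2279]
ee_rot: [-3.14, -0.0, 1.571]
wrist_force: [-0.5, -0.8, -0.1]
finger_gap: 0.651
finger_force: 0.0
```

Run:
```python
from h import *
o=manip.get_obs();s=manip.grab_frame("side");f=manip.grab_frame("wrist");print(o["tcp_pos"],o["finger_gap"],o["time"])
cv2.imwrite("pics/e.png",np.hstack([s[150:420,240:440],f[100:370,150:500]])[:,:,::-1])
S=cam("side");b=blobs(s,(300,265,375,375),35,50);print([x[0] for x in b])
```

```text
[ 0.53038147 -0.10688028  0.22790556] 0.6509060235549292 21.1
[array([313.5, 280.2]), array([335.9, 297.6]), array([363. , 353.3])]
```

View pics/e.png

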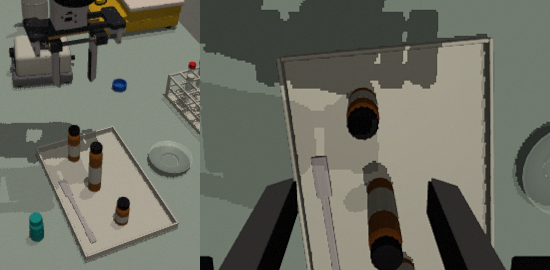

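The middle vial stands upright in the tray (cap at 313.5,280.2 in the side view, against 313.9,280.1 at the start). The other two caps are unchanged and the gripper is clear.

```bash
python3 -c "
from rig import manip
print(manip.finish_job())"
```

```text
the job is handed in; nothing more can be done
None
```

The job is handed in, with no verdict returned: the middle vial was pressed about 5 mm into the mixer cup (about 4.5 N) for over a second, then stood back upright in the tray and released, with the other vials unmoved.

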